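# Relay into the service tray, then turn the tray with its ball and hold it

## Task

Plug the black relay fully home into the square socket of the wooden tray. Then take the tray by the red handle, lift it clear of the mat and only then turn it a quarter turn anticlockwise seen from above, so the relay end comes round to the mat's yellow-banded edge, smoothly and level with the steel ball staying in the middle of its blue dish. Finish still holding the tray still and level about 10 cm above the middle of the mat (do not put it down or let go), without ever touching the ball or disturbing the jar, hammer, spanner or hoof pick.

Things in the scene. Friction and masses are not known exactly. Their poses are not given: they have to be found in the camera images.
- relay: square plug-in relay, 56 mm tall, 60 g, upright on the bench: below, a grey shank 28 x 28 mm, 20 mm tall (lowest 3 mm narrowed to 26 mm); above, a black head 36 x 36 mm, 36 mm tall, white patch on top. Origin: centre of the shank's underside; z up, x and y along the square's sides (any of the four quarter turns fits the socket).
- tray: loose wooden tray 250 mm (x) x 160 mm (y) x 26 mm thick, 0.5 kg, on the mat. Origin: centre of its underside, z up. In its middle a blue enamelled dish 98 mm across, sloping 10 degrees down to its middle, 8 mm above the underside. Socket at the +x end. A red bow handle over the middle: 12 mm posts at y = -74 and +74 mm carrying a level bar (see point tray_grip).
- tray_socket (a point): centre of the mouth of the tray's square socket, level with its top face, 92 mm from the tray's middle towards +x. Hole 30 x 30 mm, sides along the tray's x and y, 20 mm deep, chamfered mouth; relay home = its head rests on the tray's top face, shank underside 20 mm below this point. Moves with the tray.
- tray_grip (a point): middle of the red handle bar, straight above the tray's middle, 113 mm above its underside. The bar runs along the tray's y: 160 mm long, 14 mm wide (x), 16 mm high (105 to 121 mm above the underside). Moves with the tray.
- ball: loose bright steel ball, 34 mm in diameter, 160 g, lying in the middle of the tray's dish; origin at its centre.
- mat: fixed black rubber mat 250 (x) x 260 (y) x 6 mm under the tray. Origin: centre of its underside. At the start the tray lies on its middle, axes parallel to the mat's. A yellow band runs along its +y edge, so the tray's +x end must finish pointing along the mat's +y.
- jar: empty open glass jam jar, 72 mm across (narrower at the mouth), 85 mm tall, origin at the centre of its underside; leave alone
- hammer: red-handled claw hammer lying on the bench, along its x, about 260 mm long; leave alone
- spanner: steel spanner lying on the bench, along its x, about 170 mm long; leave alone
- hoof_pick: yellow plastic hoof pick, about 150 mm long along its x, lying on the bench; leave alone

How it is judged:
On the way, in this order (a step that is already met when the one before it is completed fails the run):
1. the relay is home in the socket while the tray still lies on the mat (z of relay in the frame of tray_socket below -0.016 m and horizontal distance between relay and tray_socket below 0.006 m and angle between the z axis of relay and the z axis of tray, either way round below 0.12 rad and height (world z) of tray below 0.015 m), for 0.2 s.
2. the tray is lifted clear of the mat, not yet turned (height (world z) of tray above 0.026 m and angle between the x axis of tray and the x axis of mat, either way round below 0.5 rad), for 0.1 s.
At the end, for the whole second after the job is handed in: Fingers hold the tray (over 2 N) 60 to 194 mm above the mat, within 60 mm of its middle, still (0.03 m/s, 0.2 rad/s), level to 0.09 rad, turned a quarter anticlockwise to 0.15 rad; ball within 12 mm of the dish's middle; relay at least 16 mm deep, 6 mm centred, straight to 0.12 rad (z of relay in the frame of tray_socket below -0.016 m and horizontal distance between relay and tray_socket below 0.006 m and angle between the z axis of relay and the z axis of tray, either way round below 0.12 rad and height (world z) of tray between 0.066 and 0.2 m and angle between tray's own z axis and vertical below 0.09 rad and angle between the x axis of tray and the y axis of mat, either way round below 0.15 rad and y of tray_socket in the frame of mat above 0.03 m and horizontal distance between tray and mat below 0.06 m and horizontal distance between ball and tray below 0.012 m and z of ball in the frame of tray below 0.05 m and linear speed of tray below 0.03 m/s and angular speed of tray below 0.2 rad/s and contact force between tray and the fingers above 2 N and contact force between tray and mat below 0.1 N); the arm keeps its last pose, push and grip.
It fails at once if the ball strays more than 25 mm from the middle of the dish (horizontal distance between ball and tray above 0.025 m).
It fails at once if the robot touches the ball (contact force between ball and the fingers above 0.3 N or contact force between ball and the arm above 0.3 N).
It fails at once if the tray is tipped by more than 0.2 rad (angle between tray's own z axis and vertical above 0.2 rad).
It fails at once if the jar, hammer, spanner or hoof pick is moved by more than 30 mm, or the jar tipped (distance of any of jar, hammer, spanner, hoof_pick from where it was at the start of the episode above 0.03 m or angle between jar's own z axis and vertical above 0.5 rad).
It also fails if it takes over 64 s, if anything falls off the work surface, if the arm or the gripper's body presses on something with over 40 N, if the wrist force passes 120 N, or if a joint passes its speed limit or range.

## Robot

A 7-joint arm with a two-finger parallel gripper is mounted at the origin on the work surface. World frame = base frame: x ahead of the robot, y to its left, z up, the work surface at z = 0. Lengths are in m, angles in rad, forces in N, time in s.
With the tool pointing down it reaches from about 0.35 to 0.9 m from the base axis. Payload 7.2 kg.
Tool frame: the origin (TCP) lies midway between the tips of the shut fingers; the grasp point (between the pads) lies 19 mm behind it; z points along the fingers, y is the line along which they close (so a half turn about z gives the same grasp; the last joint's range is limited). The gripper opens to 88 mm and grips with 3 to 60 N. Pads are 20 mm wide; open, the fingers measure 115 mm over their backs; the gripper's body (75 mm by 178 mm) begins 61 mm behind the grasp point.
Start: joints at [-1.254, 0.411, -0.013, 1.596, 0.006, 1.134, -0.082], TCP at [0.235, 0.579, 0.223] pointing down, gripper open.
Joint ranges: [-2.95, 2.95], [-0.29, 1.99], [-1.47, 1.44], [0.14, 2.54], [-1.03, 4.17], [0.13, 1.85], [-2.86, 2.86]. Speed limits (rad/s): [2.39, 2.39, 3.01, 3.01, 3.14, 3.14, 3.14].

## Interface

Orientations are given as a unit quaternion [w, x, y, z].
In Python, from workcell import observe, camera, calibration, finish_job, recognise, trace, spot_point gives the robot as it stands.
- The arm moves only by the tool send_rows, never from a script. Its argument "rows" is a list of rows, each a list of 3 entries, a list of its own where there are three numbers: the turn, a rotation vector about the tool's x, y, z in units of 5 degrees (1.0 is 5 degrees), then the shift along the tool's x, y, z in mm, then the closure, from -1 (fully open) to 1 (shut). A call has 1 to 12 rows; each row shifts and turns the commanded pose from where the row before left it, along the tool's axes as they then stand; what a row does not reach is not made up. A row lasts 1/10 s, in which the tool goes at most 50 mm and 8.59 degrees, less where a joint would pass 70% of its speed; a pose out of reach is approached as far as the arm can. A call is refused whole if a number of a shift passes 50 or a number of a turn 1, either way. A call with a gripper value outside its range is refused whole. The fingers move at their own pace and stop on an object; "newtons" is the grip in N (left out, the last holds). Time passes only in rows, so rows that do not move let the fingers close. It gives the time, the measured TCP pose, the force, the opening and the grip force at its end, in the units of the state.
- observe(): the state, without advancing time (a new reading comes with each control period).
- camera(name): name is "scene" or "top"; returns the picture (400x640x3 uint8, red, green, blue); there is no depth.
- calibration(name): a dict with "intrinsics" (3x3 intrinsics, pixels), "k1" (the pictures are not rectified: a ray, as slopes to the right and down, at radius r is drawn at 1 + k1 r^2 times it, then the intrinsics apply), "rvec" (rotation vector, rad) and "tvec" (3), from world to camera coordinates, as OpenCV has them. Camera axes: x right, y down, z forward; pixel columns grow to the right and rows downward; lengths in m; the calibration is good to about 2 mm. A picture is of the moment at which its call begins. calibration takes no time and is no camera call.
- finish_job(): hands the job in; it is judged then, once.
Trained networks look in the newest picture that a camera, given by its name, has taken for a name from the list of things; names that differ only in an ending like _2 or _b are one class to them, and where a whole thing is asked for, a point or a joint stands for the part that bears it (a point fixed in the world has none). Each returns a list of dicts, best first, with "confidence" (0 to 1); they miss things now and then, are a little off and sometimes report something else, mostly with a low value. They report only what shows in the picture. A call takes as long as a camera call.
- recognise(camera, target): "centre" ([column, row] in pixels, amid what is visible of it).
- trace(camera, target): "mask" (400x640 bool, what is visible of it) and "centre" ([column, row] in pixels, amid what is visible of it).
- spot_point(camera, target): "centre" ([column, row] in pixels: a listed point, or the origin of a listed thing).
The state is a dict: "clock": time; "joint_pos": joint angles; "joint_velocities": joint speeds; "joint_torque": joint torques, N m; "ee_pos": TCP position; "tcp_rot": TCP orientation; "wrist_force": force on the tool from outside, world axes, zero at the start; "torque": the same for the moment, N m; "opening": opening from 0.0 (shut) to 1.0 (fully open); "finger_force": force on a finger pad.
Only numpy, scipy, OpenCV 4.12 (cv2) and the standard library are available. Lean on these libraries where they do the work, as an engineer would, in place of code of your own. Each camera call takes 0.05 s, during which the arm holds its last target. There are 200 camera calls.

## Working session

There is one attempt and no reset: what is moved stays moved. The work goes in short steps, Python scripts to look and compute and a tool call to move; the robot and the scene stay as the last step left them, time stands still between calls to the robot, and variables do not carry over. Pictures are saved under pics/ and viewed, at most 10 in all, crops included, and the job is handed in when it is done.

Besides the shell and the picture viewer there is one more tool, called as name(argument=value, ...) on one line, values as JSON. send_rows: Moves the arm, as the interface text tells. Its arguments: {"type":"object","properties":{"rows":{"type":"array","items":{"type":"array"}},"newtons":{"type":"number"}},"required":["rows"]}

```bash
mkdir -p pics; cat > h.py <<'E'
import numpy as np, cv2
from workcell import *
from scipy.spatial.transform import Rotation as R
def ray(cam,px):
    c=calibration(cam);K=np.array(c["intrinsics"]);k=c["k1"]
    a=np.linalg.solve(K,[px[0],px[1],1])[:2];u=a.copy()
    for _ in range(30): u=a/(1+k*(u@u))
    M=cv2.Rodrigues(np.array(c["rvec"],float))[0];t=np.array(c["tvec"]).ravel()
    return -M.T@t, M.T@np.array([u[0],u[1],1])
def atz(cam,px,z):
    o,d=ray(cam,px);return o+d*(z-o[2])/d[2]
def proj(cam,P):
    c=calibration(cam);K=np.array(c["intrinsics"]);M=cv2.Rodrigues(np.array(c["rvec"],float))[0]
    q=M@np.array(P)+np.array(c["tvec"]).ravel();u=q[:2]/q[2];u=u*(1+c["k1"]*(u@u));return (K@[u[0],u[1],1])[:2]
def tri(p1,p2):
    o1,d1=ray("scene",p1);o2,d2=ray("top",p2)
    s=np.linalg.lstsq(np.c_[d1,-d2],o2-o1,rcond=None)[0]
    a,b=o1+s[0]*d1,o2+s[1]*d2
    return (a+b)/2,np.linalg.norm(a-b)
E
python3 - <<'E'
from h import *
np.set_printoptions(precision=4,suppress=True)
for c in("scene","top"):
    cv2.imwrite(f"pics/{c}0.png",camera(c)[:,:,::-1])
s=observe();print(s["clock"],s["ee_pos"],s["tcp_rot"],s["opening"])
for n in ["relay","tray","tray_socket","tray_grip","ball","mat","jar","hammer","spanner","hoof_pick"]:
    r={c:spot_point(c,n)[:2] for c in("scene","top")}
    print(n,[(c,np.round(x["centre"],1),round(x["confidence"],2)) for c in r for x in r[c]])
    if r["scene"] and r["top"]: print("   tri",*tri(r["scene"][0]["centre"],r["top"][0]["centre"]))
print(observe()["clock"])
E
```

```text
0.1 [0.2345 0.5789 0.2219] [-0.0001  0.1912  0.9816 -0.0007] 0.9923644597779643
relay [('scene', array([396.5, 153.3]), 0.53), ('top', array([223.8, 258.9]), 0.58)]
   tri [ 0.4707  0.221  -0.0052] 0.0017794555630049956
tray [('scene', array([274.2, 205.3]), 0.72), ('top', array([354.2, 250.3]), 0.69), ('top', array([225.2, 261.5]), 0.58)]
   tri [ 0.4887 -0.1885  0.0056] 0.006657865246405104
tray_socket [('scene', array([297.4, 218.6]), 0.79), ('top', array([350.9, 221.3]), 0.61)]
   tri [ 0.5801 -0.1744  0.0345] 0.017341906485186957
tray_grip [('scene', array([268.9, 173. ]), 0.92), ('scene', array([280.8, 299.8]), 0.62), ('top', array([357.1, 247.3]), 0.73)]
   tri [ 0.4878 -0.1906  0.1176] 0.0031907032703027464
ball [('scene', array([271.3, 198.8]), 0.48), ('top', array([352.2, 246.1]), 0.44)]
   tri [ 0.4962 -0.1881  0.0366] 0.010158226145194151
mat []
jar [('scene', array([408.8, 244. ]), 0.91), ('top', array([280.4, 168.7]), 0.97)]
   tri [ 0.7598  0.0397 -0.002 ] 0.000786147259603496
hammer [('scene', array([477.8, 198.6]), 0.66), ('top', array([206.3, 180.1]), 0.93)]
   tri [0.7296 0.2832 0.0009] 0.009452769270897814
spanner [('scene', array([280.5, 302.9]), 0.68), ('top', array([383.3, 171.8]), 0.78)]
   tri [ 0.7447 -0.2963 -0.0093] 0.002726955076543175
hoof_pick [('scene', array([180.2, 266.5]), 0.89), ('top', array([435.9, 227. ]), 0.6)]
   tri [ 0.556  -0.454   0.0064] 0.002996437213350725
1.1
```

View pics/scene0.png

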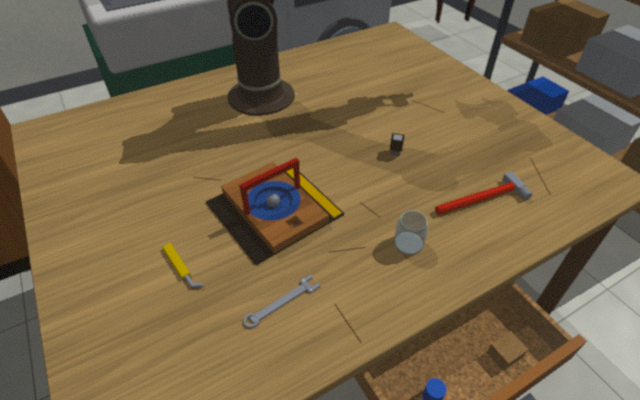

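View pics/top0.png

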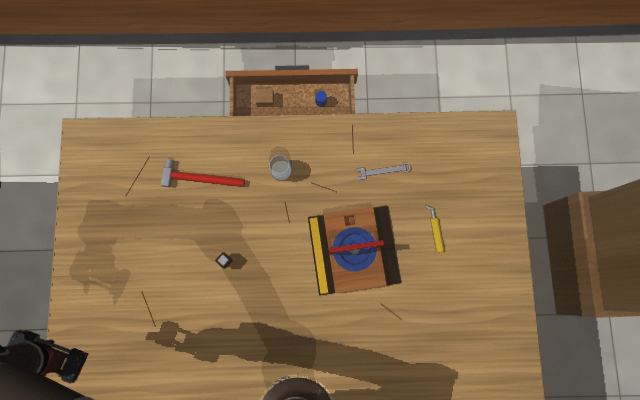

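```bash
python3 - <<'E'
from h import *
t=cv2.imread("pics/top0.png");s=cv2.imread("pics/scene0.png")
def z(i,x,y,w,h,W,H): return cv2.resize(i[y:y+h,x:x+w],(W,H),interpolation=cv2.INTER_CUBIC)
a=z(t,300,200,110,100,440,400);b=z(s,205,155,90*145//90,110,360,400-130+0) if 0 else z(s,205,155,145,110,360,273)
c=z(t,208,245,40,30,240,180);d=z(s,380,125,40,32,240,192)
o=np.zeros((600,800,3),np.uint8);o[:400,:440]=a;o[:273,440:]=b;o[400:580,:240]=c;o[400:592,260:500]=d
cv2.imwrite("pics/crop.png",o)
E
```

```text
(no output)
```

View pics/crop.png

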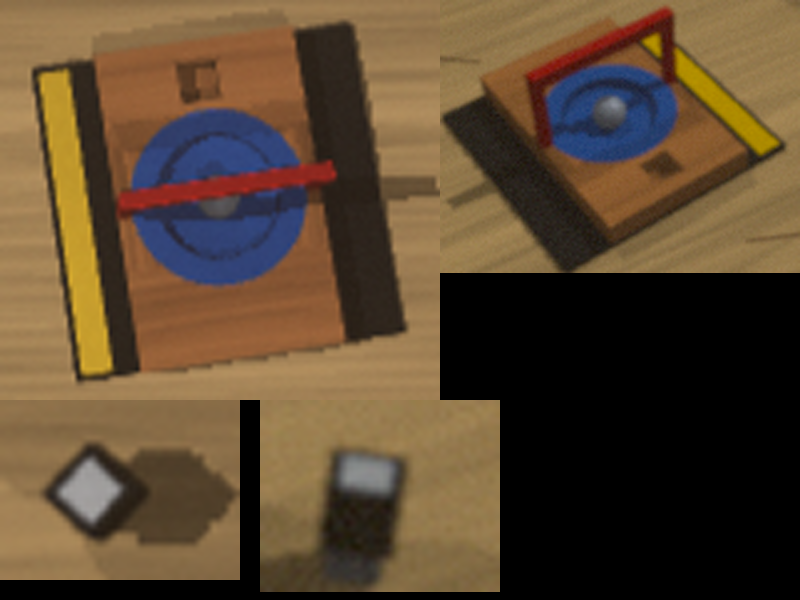

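```bash
cat > fit.py <<'E'
from h import *
from scipy.optimize import minimize
def tf(p,P):  # p=x,y,yaw, tray-frame points -> world (z as given)
    c,s=np.cos(p[2]),np.sin(p[2]);P=np.asarray(P,float)
    return np.c_[p[0]+c*P[:,0]-s*P[:,1],p[1]+s*P[:,0]+c*P[:,1],P[:,2]]
def box(x0,x1,y0,y1,z0,z1): return np.array([[x,y,z] for x in(x0,x1) for y in(y0,y1) for z in(z0,z1)],float)
S=8
def render(cam,W,off,shape):
    q=np.array([proj(cam,w) for w in W]);q=(q-off+.5)*S-.5
    h=cv2.convexHull(np.round(q*16).astype(np.int32))
    m=np.zeros((shape[0]*S,shape[1]*S),np.uint8);cv2.fillConvexPoly(m,h,255,shift=4)
    return cv2.resize(m,(shape[1],shape[0]),interpolation=cv2.INTER_AREA)/255.
def fit(items,p0,step=(.004,.004,.03)):
    # items: (cam, points, soft mask crop, offset)
    f=lambda p:sum(((render(c,tf(p,P),o,m.shape)-m)**2).sum() for c,P,m,o in items)
    sim=[p0]+[np.array(p0)+np.eye(3)[i]*step[i] for i in range(3)]
    r=minimize(f,p0,method="Nelder-Mead",options=dict(initial_simplex=sim,xatol=1e-5,fatol=1e-3,maxiter=400));return r.x,r.fun
E
cat > fit1.py <<'E'
from fit import *
np.set_printoptions(precision=4,suppress=True)
im={c:cv2.imread(f"pics/{c}0.png").astype(float) for c in("top","scene")}
def crop(c,x,y,w,h): return im[c][y:y+h,x:x+w],np.array([x,y])
a=np.linspace(0,2*np.pi,72)
disc=np.c_[.049*np.cos(a),.049*np.sin(a),0*a+.032]
bar=box(-.007,.007,-.08,.08,.111,.127)
t,o=crop("top",300,195,115,110)
B,G,Rr=t[...,0],t[...,1],t[...,2]
blue=np.clip((B-Rr+10)/50,0,1)   # soft
blue=(B>Rr+8).astype(np.uint8);h=cv2.convexHull(cv2.findNonZero(blue))
bm=np.zeros_like(blue);cv2.fillConvexPoly(bm,h,1);bm=bm.astype(float)
red=((Rr>2.2*G)&(Rr>90)).astype(float)
print("blue",bm.sum(),"red",red.sum())
p0=[.4887,-.1885,.1]
def best(items):
    return min((fit(items,[.4887,-.1885,y]) for y in(.05,.15)),key=lambda r:r[1])
print("bar top",*best([("top",bar,red,o)]))
print("disc top",*best([("top",disc,bm,o)]))
s,os_=crop("scene",200,150,150,120)
# scene: bar+posts red
sr=((s[...,2]>2.0*s[...,1])&(s[...,2]>80)).astype(float)
print("scene red",sr.sum())
# yellow band direction and top mat outline
yel=((G>1.8*B)&(Rr>150)&(G>120)).astype(np.uint8)
n,l,st,_=cv2.connectedComponentsWithStats(yel);k=1+np.argmax(st[1:,4])
ys=np.argwhere(l==k)[:,::-1]+o
w=np.array([atz("top",q,.006)[:2] for q in ys]);u,sv,v=np.linalg.svd(w-w.mean(0),full_matrices=False)
print("yellow n",len(w),"centre",w.mean(0),"len",np.ptp((w-w.mean(0))@v[0]),"wid",np.ptp((w-w.mean(0))@v[1]),"dir yaw",np.arctan(v[0,1]/v[0,0]))
# socket dark centroid: mean of socket-mouth dark pixels
dk=(t.sum(2)<190);
# dark mat + yellow + wood: chroma segmentation for mat dark only
mat=((t.sum(2)<170)).astype(np.uint8)
n,l,st,c=cv2.connectedComponentsWithStats(mat)
for i in np.argsort(-st[1:,4])[:4]+1:print("dark",st[i],c[i]+o)
# relay: head hull in top & scene
for psi in(.0,):
    for cam,(x,y,w_,h_) in dict(top=(208,245,30,30),scene=(384,125,25,32)).items():
        k,_o=crop(cam,x,y,w_,h_);sat=k.max(2)-k.min(2)
        white=((k.min(2)>110)&(sat<45));dark=k.sum(2)<150
        print(cam,"white",white.sum(),(np.argwhere(white)[:,::-1].mean(0)+_o),"dark",dark.sum())
k,ok=crop("top",208,245,24,30)
hd=((k.sum(2)<180)|(k.min(2)>110)).astype(np.uint8)
n,l,st,c=cv2.connectedComponentsWithStats(hd);i=1+np.argmax(st[1:,4]);hd=(l==i).astype(float);print("head px",hd.sum(),c[i]+ok)
head=box(-.018,.018,-.018,.018,.020,.056)
print("relay top",*fit([("top",head,hd,ok)],[.47,.221,.7]))
E
python3 fit1.py
```

```text
blue 1547.0 red 260.0
bar top [ 0.4907 -0.1884  0.1232] 22.840261437908495Traceback (most recent call last):
  File "fit1.py", line 19, in <module>
    print("disc top",*best([("top",disc,bm,o)]))
                      ~~~~^^^^^^^^^^^^^^^^^^^^^
  File "fit1.py", line 17, in best
    return min((fit(items,[.4887,-.1885,y]) for y in(.05,.15)),key=lambda r:r[1])
  File "fit1.py", line 17, in <genexpr>
    return min((fit(items,[.4887,-.1885,y]) for y in(.05,.15)),key=lambda r:r[1])
                ~~~^^^^^^^^^^^^^^^^^^^^^^^^
  File "fit.py", line 17, in fit
    r=minimize(f,p0,method="Nelder-Mead",options=dict(initial_simplex=sim,xatol=1e-5,fatol=1e-3,maxiter=400));return r.x,r.fun
    res = _minimize_neldermead(fun, x0, args, callback, bounds=bounds,
                               **options)
    fxr = func(xr)
    fx = function(np.copy(x), *(wrapper_args + args))
  File "fit.py", line 15, in <lambda>
    f=lambda p:sum(((render(c,tf(p,P),o,m.shape)-m)**2).sum() for c,P,m,o in items)
               ~~~^^^^^^^^^^^^^^^^^^^^^^^^^^^^^^^^^^^^^^^^^^^^^^^^^^^^^^^^^^^^^^^^^
  File "fit.py", line 15, in <genexpr>
    f=lambda p:sum(((render(c,tf(p,P),o,m.shape)-m)**2).sum() for c,P,m,o in items)
                     ~~~~~~^^^^^^^^^^^^^^^^^^^^^
  File "fit.py", line 9, in render
    q=np.array([proj(cam,w) for w in W]);q=(q-off+.5)*S-.5
                ~~~~^^^^^^^
  File "h.py", line 13, in proj
    c=calibration(cam);K=np.array(c["intrinsics"]);M=cv2.Rodrigues(np.array(c["rvec"],float))[0]
ValueError: time passes only in moves, steps and waits
```

```bash
sed -i 's/^def ray/import functools\ncalibration=functools.lru_cache(None)(calibration)\ndef ray/' h.py; python3 fit1.py
```

```text
blue 1547.0 red 260.0
bar top [ 0.4907 -0.1884  0.1232] 22.840261437908495
disc top [ 0.4729 -0.1834  0.187 ] 744.5277508650519
scene red 372.0
yellow n 559 centre [ 0.4748 -0.0774] len 0.23755651178586432 wid 0.023412003556284384 dir yaw 0.1243373005789437
dark [  57   11   44   79 1240] [385.4218 245.5952]
dark [ 15  21  37  79 587] [327.6525 255.1772]
dark [12 47  5 33 33] [314. 258.]
dark [40 42  5  9 17] [341.7647 241.7059]
top white 60 [222.5 259.5] dark 67
scene white 34 [397.5294 136.7647] dark 130
head px 147.0 [224.1156 260.102 ]
relay top [0.4645 0.2129 0.8152] 30.504359861591695
```

```bash
cat > fit2.py <<'E'
import re
src=open("fit1.py").read().split("print(\"bar top\"")[0];exec(src)
def soft(v,lo,hi): return np.clip((v-lo)/(hi-lo),0,1)
for r in(.060,.062,.064,.066):
    d=disc*[r/.049,r/.049,1];print("disc",r,*fit([("top",d,bm,o)],[.485,-.188,.12]))
rd=soft(Rr-1.5*G,0,80)
print("bar top soft",*fit([("top",bar,rd,o)],[.489,-.188,.12]))
k,ok=crop("top",208,245,40,30);k2,o2=crop("scene",380,125,40,32)
for c,kk,oo in(("top",k,ok),("scene",k2,o2)):
    w=soft(kk.min(2),80,150);w*=w>0
    yy,xx=np.mgrid[:w.shape[0],:w.shape[1]];n=w.sum();q=np.array([(w*xx).sum()/n,(w*yy).sum()/n])+oo
    print(c,"white",n,q,atz(c,q,.056))
    if c=="top": wt=w;qt=q
    else: print("tri",*tri(q,qt))
for hs in(.011,.0125,.014):
    print("patch",hs,*fit([("top",np.array([[i,j,.056] for i in(-hs,hs) for j in(-hs,hs)]),wt,ok)],[.465,.213,.8]))
print(k[10:20,5:27,0].astype(int))
E
python3 fit2.py
```

```text
blue 1547.0 red 260.0
disc 0.06 [ 0.4841 -0.1859  0.1317] 355.05425605536334
disc 0.062 [ 0.486  -0.1888  0.143 ] 276.478985005767
disc 0.064 [ 0.4882 -0.1904  0.1563] 193.9523106497501
disc 0.066 [ 0.4896 -0.1893  0.1379] 110.06446751249518
bar top soft [ 0.4906 -0.1887  0.1239] 25.236331068579393
top white 66.65714285714287 [220.9893 260.7848] [0.4616 0.2191 0.056 ]
scene white 32.885714285714286 [397.1838 135.8106] [0.4648 0.2176 0.056 ]
tri [0.4619 0.2199 0.0532] 0.0005066503127562096
patch 0.011 [0.465  0.2145 0.8157] 1.223747695156494
patch 0.0125 [0.465  0.2149 0.8105] 6.209779441188239
patch 0.014 [0.4637 0.2147 0.8131] 21.43847829327809
[[ 75  75  75  75  73  71  53  39  71 135 129  68  29  29  34  47  53  41
   42  41  43  40]
 [ 72  72  71  72  67  52  40  72 134 153 151 128  68  30  28  26  36  40
   40  40  40  41]
 [ 74  74  74  69  49  36  53 116 155 153 154 151 128  66  30  28  24  36
   42  40  42  41]
 [ 77  76  74  58  36  54 112 149 157 157 156 155 152 129  69  30  29  26
   32  42  44  45]
 [ 79  75  64  41  56 111 149 157 159 159 158 156 156 155 132  69  30  28
   24  31  43  43]
 [ 72  68  47  35  71 146 156 158 160 161 159 157 157 154 126  51  30  26
   21  26  41  40]
 [ 79  78  60  37  51 101 138 156 159 156 157 155 152 123  66  32  23  22
   22  34  41  40]
 [ 85  86  82  64  35  44  92 140 157 156 156 155 145  67  31  26  20  22
   33  40  41  39]
 [ 86  85  83  82  66  37  44  91 139 156 156 148  92  34  25  20  23  32
   41  41  42  41]
 [ 84  86  86  84  83  68  42  44  84 126 149  92  39  24  21  23  30  39
   38  39  41  41]]
```

send_rows(rows=[[[0, 0, 0], [-16, -11, 3], -1], [[0, 0, 0], [-32, -23, 6], -1], [[0, 0, 0], [-35, -25, 7], -1], [[0, 0, 0], [-38, -27, 8], -1], [[0, 0, 0], [-38, -27, 8], -1], [[0, 0, 0], [-38, -27, 8], -1], [[0, 0, 0], [-38, -27, 8], -1], [[0, 0, 0], [-38, -27, 8], -1], [[0, 0, 0], [-35, -25, 7], -1], [[0, 0, 0], [-28, -21, 6], -1], [[0, 0, 0], [-14, -11, 3], -1], [[0, 0, 0], [0, 0, 0], -1]])

```text
clock: 2.3
ee_pos: [0.466, 0.2123, 0.1504]
tcp_rot: [0.0, 0.194, 0.981, -0.001]
wrist_force: [-0.3, 0.4, -0.4]
opening: 0.999
finger_force: 0.0
```

send_rows(rows=[[[0, 0, 0.84], [0, 0, 0], -1], [[0, 0, 0.85], [0, 0, 0], -1], [[0, 0, 0.85], [0, 0, 0], -1], [[0, 0, 0.85], [0, 0, 0], -1], [[0, 0, 0.85], [0, 0, 0], -1], [[0, 0, 0], [0, 0, 0], -1], [[0, 0, 0], [0, 0, 0], -1]], newtons=15)

```text
clock: 3.0
ee_pos: [0.4644, 0.2164, 0.1508]
tcp_rot: [-0.0, 0.367, 0.93, 0.0]
wrist_force: [0.1, -0.0, 0.2]
opening: 0.999
finger_force: 0.0
```

```bash
cat > go.py <<'E'
from h import *
np.set_printoptions(precision=4,suppress=True)
def rel(x,y,z,yaw=None):
    "needed shift (mm) in tool axes and turn about tool z (5deg units) to reach world TCP x,y,z with tool y at yaw(deg)"
    s=observe();q=s["tcp_rot"];M=R.from_quat([q[1],q[2],q[3],q[0]]).as_matrix()
    d=M.T@(np.array([x,y,z])-s["ee_pos"])*1e3
    a=np.degrees(np.arctan2(M[1,1],M[0,1]))
    print("t",s["clock"],"pos",np.array(s["ee_pos"]),"yaw",a.round(2),"tilt mrad",(1e3*M[:2,2]).round(2),"shift mm",d.round(2),"units",None if yaw is None else round(-(yaw-a)/5,3),
     "F",np.array(s["wrist_force"]).round(2),"T",np.array(s["torque"]).round(2),"open",round(s["opening"],4),"ff",s["finger_force"],"q",np.array(s["joint_pos"]).round(2))
E
python3 -c "
from go import *;rel(.465,.215,.027,46.7)"
```

```text
t 3.0 pos [0.4644 0.2164 0.1508] yaw 46.96 tilt mrad [0.1  0.46] shift mm [ -1.44  -0.66 123.81] units 0.053 F [ 0.14 -0.03  0.25] T [-0.01  0.04  0.01] open 0.9986 ff 0.0 q [-0.71  0.3   0.22  1.96 -0.08  0.89  0.37]
```

send_rows(rows=[[[0, 0, 0.05], [-1.5, -0.5, 10], -1], [[0, 0, 0], [0, 0, 20], -1], [[0, 0, 0], [0, 0, 25], -1], [[0, 0, 0], [0, 0, 25], -1], [[0, 0, 0], [0, 0, 20], -1], [[0, 0, 0], [0, 0, 15], -1], [[0, 0, 0], [0, 0, 9], -1], [[0, 0, 0], [0, 0, 0], -1], [[0, 0, 0], [0, 0, 0], 1], [[0, 0, 0], [0, 0, 0], 1], [[0, 0, 0], [0, 0, 0], 1], [[0, 0, 0], [0, 0, 0], 1]], newtons=10)

```text
clock: 4.2
ee_pos: [0.4659, 0.2141, 0.0272]
tcp_rot: [0.0, 0.37, 0.929, 0.0]
wrist_force: [0.4, 0.4, 0.0]
opening: 0.676
finger_force: 0.0
```

send_rows(rows=[[[0, 0, 0], [0, 0, 0], 1], [[0, 0, 0], [0, 0, 0], 1], [[0, 0, 0], [0, 0, 0], 1]])

```text
clock: 4.5
ee_pos: [0.4657, 0.214, 0.0268]
tcp_rot: [0.0, 0.371, 0.929, 0.0]
wrist_force: [0.2, 0.5, 0.3]
opening: 0.412
finger_force: 10.0
```

```bash
python3 -c "
from go import *;rel(.465,.215,.027,136.7)"
```

```text
t 4.5 pos [0.4657 0.214  0.0268] yaw 46.51 tilt mrad [0.46 0.31] shift mm [ 1.21  0.19 -0.22] units -18.039 F [0.2  0.54 0.31] T [-0.07  0.   -0.  ] open 0.4121 ff 9.970908164978027 q [-0.67  0.49  0.18  2.05 -0.15  0.61  0.42]
```

send_rows(rows=[[[0, 0, 0], [0, 0, 0], -1], [[0, 0, 0], [0, 0, 0], -1], [[0, 0, 0], [0, 0, 0], -1], [[0, 0, 0], [0, 0, 0], -1], [[0, 0, 0], [0, 0, 0], -1], [[0, 0, 0], [0, 0, 0], -1], [[0, 0, -1], [0, 0, 0], -1], [[0, 0, -1], [0, 0, 0], -1], [[0, 0, -1], [0, 0, 0], -1], [[0, 0, -1], [0, 0, 0], -1], [[0, 0, -1], [0, 0, 0], -1], [[0, 0, -1], [0, 0, 0], -1]])

```text
clock: 5.7
ee_pos: [0.4656, 0.2139, 0.0266]
tcp_rot: [0.0, 0.116, 0.993, 0.0]
wrist_force: [0.4, -0.6, 0.5]
opening: 1.0
finger_force: 0.0
```

send_rows(rows=[[[0, 0, -1], [0, 0, 0], -1], [[0, 0, -1], [0, 0, 0], -1], [[0, 0, -1], [0, 0, 0], -1], [[0, 0, -1], [0, 0, 0], -1], [[0, 0, -1], [0, 0, 0], -1], [[0, 0, -1], [0, 0, 0], -1], [[0, 0, -1], [0, 0, 0], -1], [[0, 0, -1], [0, 0, 0], -1], [[0, 0, -1], [0, 0, 0], -1], [[0, 0, -1], [0, 0, 0], -1], [[0, 0, -1], [0, 0, 0], -1], [[0, 0, -1], [0, 0, 0], -1]])

```text
clock: 6.9
ee_pos: [0.4656, 0.2138, 0.0267]
tcp_rot: [0.0, -0.396, 0.918, -0.0]
wrist_force: [-0.2, 0.3, 0.3]
opening: 0.997
finger_force: 0.0
```

send_rows(rows=[[[0, 0, 0], [0, 0, 0], -1], [[0, 0, 0], [0, 0, 0], 1], [[0, 0, 0], [0, 0, 0], 1], [[0, 0, 0], [0, 0, 0], 1], [[0, 0, 0], [0, 0, 0], 1], [[0, 0, 0], [0, 0, 0], 1], [[0, 0, 0], [0, 0, 0], 1], [[0, 0, 0], [0, 0, 0], 1], [[0, 0, 0], [0, 0, 0], 1]], newtons=25)

```text
clock: 7.8
ee_pos: [0.4657, 0.2138, 0.0267]
tcp_rot: [0.0, -0.395, 0.919, -0.0]
wrist_force: [0.2, 0.6, -0.6]
opening: 0.413
finger_force: 25.0
```

```bash
python3 -c "
from go import *;rel(.5818,-.1776,.15,97.1)"
```

```text
t 7.8 pos [0.4657 0.2138 0.0267] yaw 136.5 tilt mrad [ 0.17 -0.  ] shift mm [ 203.95 -353.71 -123.32] units 7.879 F [ 0.16  0.64 -0.59] T [ 0.04 -0.03 -0.01] open 0.4135 ff 24.985643327236176 q [-0.34  0.5  -0.24  2.03  0.19  0.63  1.68]
```

send_rows(rows=[[[0, 0, 0], [0, 0, -12], 1], [[0, 0, 0], [0, 0, -25], 1], [[0, 0, 0], [0, 0, -30], 1], [[0, 0, 0], [0, 0, -30], 1], [[0, 0, 0], [0, 0, -20], 1], [[0, 0, 0], [0, 0, -12], 1]])

```text
clock: 8.4
ee_pos: [0.4661, 0.2143, 0.1582]
tcp_rot: [0.001, -0.395, 0.919, 0.0]
wrist_force: [0.4, -0.6, -0.3]
opening: 0.409
finger_force: 25.0
```

send_rows(rows=[[[0, 0, 0], [8, -14, 0], 1], [[0, 0, 0], [16, -28, 0], 1], [[0, 0, 0], [22, -38, 0], 1], [[0, 0, 0], [22, -38, 0], 1], [[0, 0, 0], [22, -38, 0], 1], [[0, 0, 0], [22, -38, 0], 1], [[0, 0, 0], [22, -38, 0], 1], [[0, 0, 0], [22, -38, 0], 1], [[0, 0, 0], [20, -35, 0], 1], [[0, 0, 0], [16, -28, 0], 1], [[0, 0, 0], [8, -14, 0], 1], [[0, 0, 0], [4, -6, 0], 1]])

```text
clock: 9.6
ee_pos: [0.581, -0.1782, 0.1552]
tcp_rot: [-0.0, -0.394, 0.919, 0.0]
wrist_force: [0.2, 0.7, -0.7]
opening: 0.409
finger_force: 25.0
```

send_rows(rows=[[[0, 0, 0.9], [0, 0, 0], 1], [[0, 0, 0.9], [0, 0, 0], 1], [[0, 0, 0.9], [0, 0, 0], 1], [[0, 0, 0.9], [0, 0, 0], 1], [[0, 0, 0.9], [0, 0, 0], 1], [[0, 0, 0.9], [0, 0, 0], 1], [[0, 0, 0.9], [0, 0, 0], 1], [[0, 0, 0.9], [0, 0, 0], 1], [[0, 0, 0.68], [0, 0, 0], 1], [[0, 0, 0], [0, 0, 0], 1], [[0, 0, 0], [0, 0, 0], 1]])

```text
clock: 10.7
ee_pos: [0.5812, -0.1754, 0.1557]
tcp_rot: [-0.0, -0.064, 0.998, 0.0]
wrist_force: [-1.2, -0.6, 0.1]
opening: 0.407
finger_force: 25.0
```

```bash
python3 -c "
from go import *;rel(.5822,-.1783,.075,97.1)"
```

```text
t 10.7 pos [ 0.5812 -0.1754  0.1557] yaw 97.32 tilt mrad [-0.22  0.74] shift mm [-0.64 -3.05 80.65] units 0.043 F [-1.19 -0.6   0.14] T [-0.    0.04  0.03] open 0.4067 ff 24.984953105449677 q [ 0.18  0.44  0.04  1.72 -0.02  0.98  1.93]
```

send_rows(rows=[[[0, 0, 0.04], [-0.6, -3, 15], 1], [[0, 0, 0], [0, 0, 25], 1], [[0, 0, 0], [0, 0, 20], 1], [[0, 0, 0], [0, 0, 12], 1], [[0, 0, 0], [0, 0, 8], 1], [[0, 0, 0], [0, 0, 4], 1], [[0, 0, 0], [0, 0, 0], 1], [[0, 0, 0], [0, 0, 0], 1]])

```text
clock: 11.5
ee_pos: [0.5827, -0.1801, 0.0723]
tcp_rot: [0.001, -0.06, 0.998, -0.0]
wrist_force: [-0.0, 0.4, -0.4]
opening: 0.408
finger_force: 25.0
```

```bash
python3 - <<'E'
from go import *
rel(.5822,-.1783,.060,97.1)
i=camera("scene");j=camera("top")
o=np.zeros((600,800,3),np.uint8)
a=i[150:270,210:350,::-1];b=j[190:300,300:410,::-1]
cv2.imwrite("pics/top1.png",j[:,:,::-1]);cv2.imwrite("pics/scene1.png",i[:,:,::-1])
o[:384,:448]=cv2.resize(a,(448,384),interpolation=cv2.INTER_CUBIC);o[:350,450:]=cv2.resize(b,(350,350),interpolation=cv2.INTER_CUBIC)
cv2.imwrite("pics/c1.png",o[:390])
E
```

```text
t 11.5 pos [ 0.5827 -0.1801  0.0723] yaw 96.9 tilt mrad [ 1.12 -0.23] shift mm [ 0.27  1.89 12.3 ] units -0.039 F [-0.03  0.41 -0.41] T [0.01 0.01 0.02] open 0.4083 ff 24.984810054302216 q [ 0.19  0.55  0.04  1.78 -0.03  0.82  1.94]
```

View pics/c1.png

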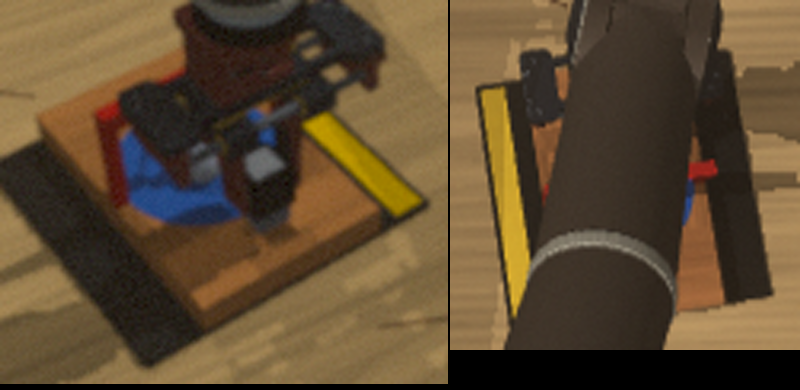

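send_rows(rows=[[[0, 0, 0], [0, 0, 0], 1]])

```text
clock: 11.7
ee_pos: [0.5826, -0.1801, 0.0723]
tcp_rot: [0.001, -0.06, 0.998, -0.0]
wrist_force: [0.7, 0.8, -0.1]
opening: 0.409
finger_force: 25.0
```

send_rows(rows=[[[0, 0, 0], [0, 0, 0], 1]])

```text
clock: 11.8
ee_pos: [0.5824, -0.1801, 0.0721]
tcp_rot: [0.0, -0.06, 0.998, -0.0]
wrist_force: [-0.1, 0.4, -0.8]
opening: 0.409
finger_force: 25.0
```

send_rows(rows=[[[0, 0, 0], [0, 0, 0], 1]])

```text
clock: 11.9
ee_pos: [0.5823, -0.18, 0.0719]
tcp_rot: [0.0, -0.06, 0.998, -0.0]
wrist_force: [0.3, 0.3, 0.4]
opening: 0.408
finger_force: 25.0
```

send_rows(rows=[[[0, 0, -0.04], [0.2, 1.8, 4], 1], [[0, 0, 0], [0, 0, 4], 1], [[0, 0, 0], [0, 0, 2], 1], [[0, 0, 0], [0, 0, 0], 1], [[0, 0, 0], [0, 0, 0], 1]])

```text
clock: 12.4
ee_pos: [0.5817, -0.1783, 0.0615]
tcp_rot: [-0.0, -0.062, 0.998, 0.0]
wrist_force: [0.0, -0.0, -0.5]
opening: 0.407
finger_force: 25.0
```

```bash
python3 -c "
from go import *;rel(.5822,-.1783,.055,97.1)"
```

```text
t 12.4 pos [ 0.5817 -0.1783  0.0615] yaw 97.1 tilt mrad [-0.3   0.05] shift mm [-0.52 -0.09  6.46] units -0.001 F [ 0.02 -0.01 -0.48] T [ 0.04 -0.01  0.02] open 0.407 ff 24.984804689884186 q [ 0.19  0.56  0.04  1.79 -0.03  0.8   1.94]
```

send_rows(rows=[[[0, 0, 0], [-0.5, 0, 2], 1], [[0, 0, 0], [0, 0, 2], 1], [[0, 0, 0], [0, 0, 2], 1], [[0, 0, 0], [0, 0, 1], 1], [[0, 0, 0], [0, 0, 0], 1]])

```text
clock: 12.9
ee_pos: [0.5834, -0.1782, 0.0554]
tcp_rot: [0.001, -0.062, 0.998, -0.0]
wrist_force: [1.9, 0.7, 5.7]
opening: 0.411
finger_force: 25.0
```

```bash
python3 -c "
from go import *;rel(.5822,-.1783,.040,97.1)"
```

```text
t 12.9 pos [ 0.5834 -0.1782  0.0554] yaw 97.11 tilt mrad [ 2.32 -0.33] shift mm [ 1.25  0.08 15.43] units 0.003 F [1.85 0.71 5.7 ] T [ 0.11 -0.32 -0.02] open 0.4112 ff 25.000488460063934 q [ 0.19  0.57  0.04  1.79 -0.03  0.78  1.94]
```

send_rows(rows=[[[0, 0, 0], [-1, 0, 1], 1], [[0, 0, 0], [0, 0, 1], 1], [[0, 0, 0], [0, 0, 1], 1], [[0, 0, 0], [0, 0, 0], 1]])

```text
clock: 13.3
ee_pos: [0.5849, -0.1781, 0.0541]
tcp_rot: [0.002, -0.062, 0.998, -0.0]
wrist_force: [-2.4, 0.2, 18.4]
opening: 0.409
finger_force: 25.0
```

```bash
python3 -c "
from go import *;rel(.5822,-.1783,.040,97.1)"
```

```text
t 13.3 pos [ 0.5849 -0.1781  0.0541] yaw 97.11 tilt mrad [ 3.6  -0.39] shift mm [ 2.77  0.17 14.08] units 0.001 F [-2.42  0.2  18.41] T [ 0.38  0.73 -0.02] open 0.4093 ff 25.00221759080887 q [ 0.19  0.57  0.04  1.79 -0.03  0.78  1.94]
```

send_rows(rows=[[[0, 0, 0], [0, 0, -2], 1], [[0, 0, 0], [0, 0, 0], 1]])

```text
clock: 13.5
ee_pos: [0.5846, -0.178, 0.0545]
tcp_rot: [0.001, -0.062, 0.998, -0.0]
wrist_force: [1.8, 1.2, 7.0]
opening: 0.411
finger_force: 25.0
```

```bash
python3 -c "
from go import *;rel(.5822,-.1783,.040,97.1)"
```

```text
t 13.5 pos [ 0.5846 -0.178   0.0545] yaw 97.12 tilt mrad [ 2.93 -0.35] shift mm [ 2.49  0.04 14.53] units 0.003 F [1.83 1.16 7.  ] T [ 0.16 -0.52  0.05] open 0.4115 ff 25.00055819749832 q [ 0.19  0.57  0.04  1.79 -0.03  0.78  1.94]
```

send_rows(rows=[[[0, 0, 0], [0, -0.8, 0], 1], [[0, 0, 0], [0, 0, 1], 1], [[0, 0, 0], [0, 0, 0], 1]])

```text
clock: 13.8
ee_pos: [0.5848, -0.1782, 0.0542]
tcp_rot: [0.001, -0.062, 0.998, 0.0]
wrist_force: [0.5, 2.8, 14.0]
opening: 0.408
finger_force: 25.0
```

```bash
python3 - <<'E'
from go import *
rel(.5822,-.1783,.040,97.1)
i=camera("scene");a=i[165:265,220:345,::-1]
cv2.imwrite("pics/scene2.png",i[:,:,::-1]);cv2.imwrite("pics/c2.png",cv2.resize(a,(750,600),interpolation=cv2.INTER_CUBIC))
E
```

```text
t 13.8 pos [ 0.5848 -0.1782  0.0542] yaw 97.13 tilt mrad [2.61 0.49] shift mm [ 2.59  0.2  14.21] units 0.006 F [ 0.53  2.84 13.97] T [ 0.67  0.16 -0.02] open 0.408 ff 25.00211387872696 q [ 0.19  0.57  0.04  1.79 -0.03  0.78  1.94]
```

View pics/c2.png

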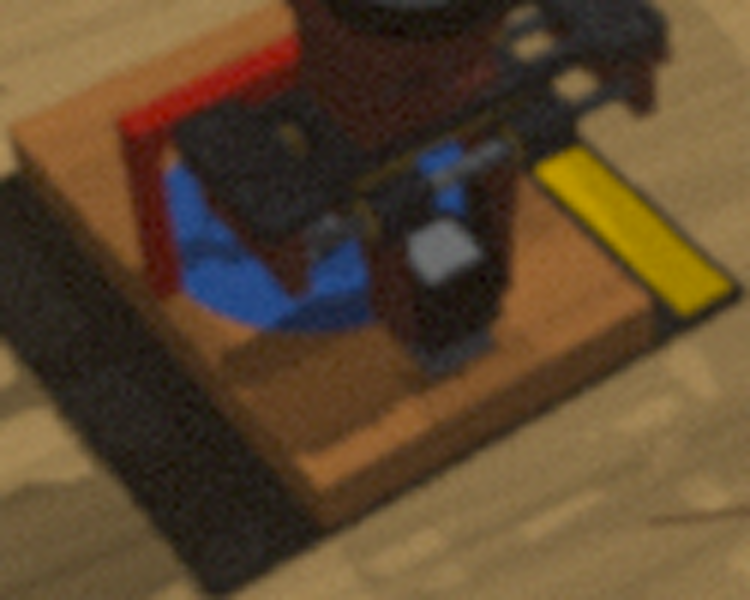

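send_rows(rows=[[[0, 0, 0], [-0.5, 1, -1], 1], [[0, 0, 0], [-0.7, 0, 0], 1], [[0, 0, 0], [0, 0, 0], 1]])

```text
clock: 14.15
ee_pos: [0.5848, -0.178, 0.0544]
tcp_rot: [0.0, -0.062, 0.998, -0.0]
wrist_force: [0.3, -0.2, 9.8]
opening: 0.409
finger_force: 25.0
```

```bash
python3 -c "
from go import *;rel(.5822,-.1783,.040,97.1)"
```

```text
t 14.15 pos [ 0.5848 -0.178   0.0544] yaw 97.09 tilt mrad [ 0.73 -0.41] shift mm [ 2.62  0.07 14.35] units -0.001 F [ 0.29 -0.23  9.81] T [-0.01  0.21  0.05] open 0.4089 ff 25.000827312469482 q [ 0.19  0.57  0.04  1.79 -0.03  0.79  1.93]
```

send_rows(rows=[[[0, 0, 0], [0, 0, 1], 1], [[0, 0, 0], [0, 0, 1], 1], [[0, 0, 0], [0, 0, 0], 1]])

```text
clock: 14.45
ee_pos: [0.5855, -0.178, 0.0535]
tcp_rot: [0.001, -0.062, 0.998, -0.0]
wrist_force: [-2.3, 0.5, 18.0]
opening: 0.41
finger_force: 25.0
```

```bash
python3 -c "
from go import *;rel(.5822,-.1783,.040,97.1)"
```

```text
t 14.45 pos [ 0.5855 -0.178   0.0535] yaw 97.1 tilt mrad [ 2.35 -0.44] shift mm [ 3.36  0.11 13.53] units -0.0 F [-2.32  0.51 18.02] T [ 0.23  0.61 -0.04] open 0.4101 ff 25.00221759080887 q [ 0.19  0.57  0.04  1.79 -0.03  0.78  1.93]
```

send_rows(rows=[[[0, 0, 0], [-0.5, 0, -2], 1], [[0, 0, 0], [-0.8, 0, 0], 1], [[0, 0, 0], [0, 0, 1], 1], [[0, 0, 0], [0, 0, 1], 1], [[0, 0, 0], [0, 0, 0], 1]])

```text
clock: 14.95
ee_pos: [0.5863, -0.1778, 0.053]
tcp_rot: [0.001, -0.062, 0.998, -0.0]
wrist_force: [-2.1, 1.1, 16.1]
opening: 0.41
finger_force: 25.0
```

```bash
python3 -c "
from go import *;rel(.5822,-.1783,.040,97.1)"
```

```text
t 14.95 pos [ 0.5863 -0.1778  0.053 ] yaw 97.09 tilt mrad [ 1.11 -0.35] shift mm [ 4.1   0.06 13.04] units -0.001 F [-2.06  1.14 16.13] T [ 0.11  0.8  -0.03] open 0.4095 ff 25.002243518829346 q [ 0.19  0.57  0.04  1.78 -0.03  0.78  1.93]
```

```bash
python3 - <<'E'
from go import *
n=camera("scene")[:,:,::-1].copy();cv2.imwrite("pics/scene3.png",n)
g=lambda i:cv2.cvtColor(i,cv2.COLOR_BGR2GRAY).astype(np.float32)
for nm in("scene0","scene1","scene2"):
    a=cv2.imread(f"pics/{nm}.png")
    for lab,(x,y,w,h) in dict(yellow=(300,175,45,42),corner=(255,235,50,18),leftcorner=(215,175,22,40)).items():
        W=np.eye(2,3,dtype=np.float32)
        try:
            cc,W=cv2.findTransformECC(g(a[y:y+h,x:x+w]),g(n[y:y+h,x:x+w]),W,cv2.MOTION_TRANSLATION,(3,200,1e-5),None,3);print(nm,lab,round(cc,3),W[:,2])
        except cv2.error as e: print(nm,lab,"fail")
T=[.4906,-.1887,.124]
c,s=np.cos(.124),np.sin(.124)
for dx in(.092,.097):
  p=[T[0]+c*dx,T[1]+s*dx,.032];print(dx,proj("scene",p),proj("top",p))
# socket in initial pictures: dark-hole weighted fit
from fit import *
for cam,(x,y,w,h) in dict(top=(340,210,22,20),scene=(284,205,24,24)).items():
    k=cv2.imread(f"pics/{cam}0.png")[y:y+h,x:x+w].astype(float).sum(2)
    print(cam);print((k/3).astype(int))
E
```

```text
scene0 yellow fail
scene0 corner 0.945 [-0.1914  0.1626]
scene0 leftcorner 0.999 [-0.0051  0.0161]
scene1 yellow 0.838 [3.3029 4.0484]
scene1 corner 0.983 [-0.002   0.1379]
scene1 leftcorner 0.999 [-0.022   0.0171]
scene2 yellow 0.966 [0.4641 0.5375]
scene2 corner 0.997 [0.0181 0.0594]
scene2 leftcorner 1.0 [-0.0272  0.0101]
0.092 [293.1025 220.4219] [349.2361 219.7022]
0.097 [294.2897 221.6657] [348.9873 218.1484]
top
[[107 105 104 104 103 100 100  98  98 100  97  98  97  97  98  97  99  98
   98  97  98  99]
 [100  99  98  98  99  98  98  97  97  99  98  98  97  96  97  99 100  99
   99 100 101 101]
 [ 98  98  98  98  98  97  96  99  98  98 100  99  99 100  98  98 100  97
   96  95  94  95]
 [ 97  96  97  96  98  98 102  99  98  98  98  96  94  96  93  93  93  92
   92  90  92  93]
 [ 97  95  94  94  94  95  93  95  93  86  85  86  83  86  81  90  91  90
   91  92  91  92]
 [ 93  91  92  84  78  82  81  74  73  73  74  68  62  57  87  93  94  94
   94  93  95  98]
 [ 90  90  92  91  62  58  60  61  57  58  60  58  58  52  97  98  99  99
   98  98  99  98]
 [ 94  94  97  98  63  59 
[... 2290 characters left out ...]
79 87 88 89 90 87 88 87]
 [90 89 83 66 63 55 50 52 43 52 54 43 49 42 52 59 63 77 88 91 89 86 88 85]
 [90 79 67 60 54 52 48 46 50 44 43 50 45 48 49 48 57 65 75 82 87 88 85 83]
 [92 83 67 58 55 53 52 45 53 45 46 42 46 47 51 46 51 57 69 79 85 85 89 88]
 [93 88 83 69 51 52 54 59 52 50 42 45 44 44 46 50 56 56 66 76 85 83 88 89]
 [97 95 89 83 63 65 63 68 59 55 44 50 51 49 56 58 70 70 77 85 88 88 93 90]
 [92 89 93 90 83 74 72 71 67 61 56 57 59 60 62 72 79 88 87 91 92 90 92 93]
 [95 93 94 93 87 85 77 72 69 68 64 65 67 77 82 86 87 88 92 91 91 91 91 86]
 [91 91 92 91 91 82 79 79 79 77 76 78 81 84 86 89 90 91 91 90 87 85 78 68]
 [97 89 91 89 92 86 82 83 84 78 82 86 87 90 90 91 90 89 92 88 84 76 66 59]]
```

```bash
python3 - <<'E'
from go import *
def ov(nm,tcp,yaw):
    Z=8;x0,y0,w,h=268,185,50,60
    im=cv2.resize(cv2.imread(f"pics/{nm}.png")[y0:y0+h,x0:x0+w],(w*Z,h*Z),interpolation=cv2.INTER_CUBIC)
    c,s=np.cos(yaw),np.sin(yaw)
    def poly(hs,z,b,col):
        P=[[b[0]+c*i*hs-s*j*hs,b[1]+s*i*hs+c*j*hs,z] for i,j in((-1,-1),(1,-1),(1,1),(-1,1))]
        q=np.array([(proj("scene",p)-[x0,y0]+.5)*Z for p in P]);cv2.polylines(im,[np.int32(q)],True,col,1)
    z0=tcp[2]-.0267
    poly(.018,z0+.056,tcp,(0,255,0));poly(.018,z0+.02,tcp,(0,255,0));poly(.014,z0,tcp,(255,255,0));poly(.011,z0+.056,tcp,(0,255,255))
    T=[.4906+.0913,-.1887+.0114];poly(.015,.032,T,(255,0,255))
    return im
o=np.hstack([ov("scene1",[.5825,-.1801,.0722],.124),ov("scene3",[.5863,-.1778,.053],.124)])
cv2.imwrite("pics/ov.png",o)
E
```

```text
(no output)
```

View pics/ov.png

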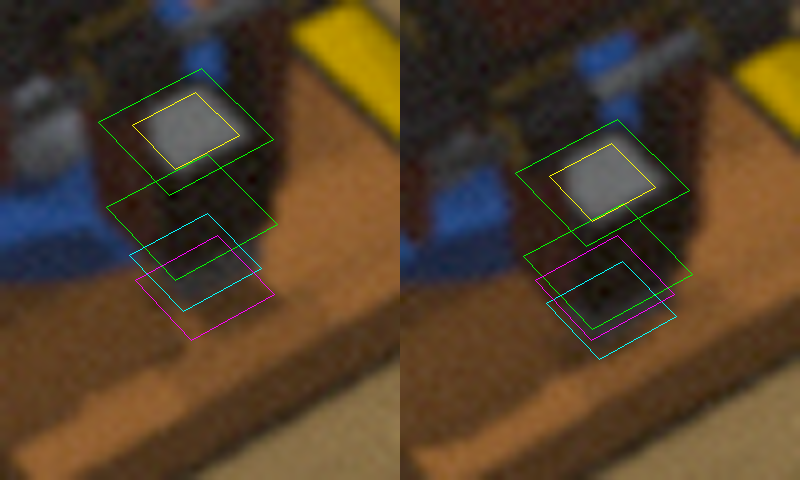

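```bash
python3 - <<'E'
from fit import *
np.set_printoptions(precision=4,suppress=True)
sq=lambda hs,z:np.array([[i,j,z] for i in(-hs,hs) for j in(-hs,hs)])
def soft(v,lo,hi): return np.clip((v-lo)/(hi-lo),0,1)
k=cv2.imread("pics/scene0.png").astype(float)
x,y,w,h=284,213,24,18
m=soft(-k[y:y+h,x:x+w].mean(2),-88,-58)
m[-3:,-4:]=0
for hs in(.015,.016,.017): print("socket scene",hs,*fit([("scene",sq(hs,.032),m,np.array([x,y]))],[.582,-.178,.124]))
t=cv2.imread("pics/top0.png").astype(float);x,y,w,h=338,211,22,17
m=soft(-t[y:y+h,x:x+w].mean(2),-97,-85)
for hs in(.015,.016,.017): print("socket top",hs,*fit([("top",sq(hs,.032),m,np.array([x,y]))],[.582,-.178,.124]))
for nm,tz in(("scene1",.0722),("scene3",.053)):
    k=cv2.imread(f"pics/{nm}.png").astype(float);P=proj("scene",[.5835,-.179,tz-.0267+.056]);x,y=np.int32(P)-[8,8];w=h=18
    c=k[y:y+h,x:x+w].min(2);m=soft(c,55,105)
    n,l,st,_=cv2.connectedComponentsWithStats((m>0).astype(np.uint8));i=l[9,9] or 1+np.argmax(st[1:,4]);m=m*(l==i)
    print(nm,m.sum(),c.max())
    for hs in(.010,.011,.012):
        print("  patch",hs,*fit([("scene",sq(hs,tz-.0267+.056),m,np.array([x,y]))],[.583,-.179,.124]))
E
```

```text
socket scene 0.015 [ 0.5866 -0.1774  0.1584] 14.84473065914819
socket scene 0.016 [ 0.5863 -0.177   0.1365] 16.832699389123842
socket scene 0.017 [ 0.5867 -0.1775  0.1221] 24.61345038233158
socket top 0.015 [ 0.5831 -0.177   0.1423] 31.03730317399291
socket top 0.016 [ 0.5826 -0.177   0.1208] 21.323534110812083
socket top 0.017 [ 0.5829 -0.1771  0.1257] 17.123357255756332
scene1 66.22 111.0
  patch 0.01 [ 0.5822 -0.1781  0.1344] 5.5084645905421
  patch 0.011 [ 0.5825 -0.1782  0.1383] 3.3779424836601306
  patch 0.012 [ 0.5822 -0.1787  0.1303] 5.977339638600538
scene3 67.0 109.0
  patch 0.01 [ 0.5863 -0.1757  0.0972] 5.9132115340253755
  patch 0.011 [ 0.5854 -0.1754  0.1248] 3.556093502499039
  patch 0.012 [ 0.5855 -0.1759  0.1349] 5.40954678969627
```

send_rows(rows=[[[0, 0, 0], [-0.5, 0, -2], 1], [[0, 0, 0], [-0.7, -0.4, 0], 1], [[0, 0, 0], [0, 0, 1], 1], [[0, 0, 0], [0, 0, 1], 1], [[0, 0, 0], [0, 0, 1], 1], [[0, 0, 0], [0, 0, 0], 1]])

```text
clock: 15.6
ee_pos: [0.5877, -0.1777, 0.052]
tcp_rot: [0.001, -0.062, 0.998, 0.0]
wrist_force: [-2.5, 1.9, 17.2]
opening: 0.404
finger_force: 25.0
```

```bash
python3 -c "
from go import *;rel(.5866,-.1785,.040,97.1)"
```

```text
t 15.6 pos [ 0.5877 -0.1777  0.052 ] yaw 97.11 tilt mrad [1.26 0.08] shift mm [ 1.16 -0.67 12.  ] units 0.001 F [-2.52  1.91 17.21] T [ 0.29  0.79 -0.06] open 0.404 ff 25.002008378505707 q [ 0.19  0.58  0.04  1.78 -0.03  0.78  1.93]
```

send_rows(rows=[[[0, 0, 0], [-0.5, 0.5, -2], 1], [[0, 0, 0], [-0.5, 0, -1], 1], [[0, 0, 0], [-0.5, 0, 0], 1], [[0, 0, 0], [0, 0, 0], 1]], newtons=50)

```text
clock: 16.0
ee_pos: [0.5876, -0.1773, 0.0529]
tcp_rot: [-0.001, -0.062, 0.998, 0.0]
wrist_force: [0.2, -2.7, -1.1]
opening: 0.404
finger_force: 50.0
```

```bash
python3 -c "
from go import *;rel(.5866,-.1785,.040,97.1)"
```

```text
t 16.0 pos [ 0.5876 -0.1773  0.0529] yaw 97.09 tilt mrad [-1.86  0.08] shift mm [ 1.11 -1.11 12.89] units -0.002 F [ 0.24 -2.74 -1.1 ] T [-0.35  0.12  0.05] open 0.4041 ff 49.999226331710815 q [ 0.19  0.58  0.04  1.78 -0.03  0.79  1.93]
```

send_rows(rows=[[[0, 0, 0], [0, 0, 1], 1], [[0, 0, 0], [0, 0, 1], 1], [[0, 0, 0], [0, 0, 1], 1], [[0, 0, 0], [0, 0, 0], 1]])

```text
clock: 16.4
ee_pos: [0.5884, -0.1772, 0.0504]
tcp_rot: [0.0, -0.062, 0.998, -0.0]
wrist_force: [1.6, -2.9, -1.1]
opening: 0.408
finger_force: 50.0
```

```bash
python3 -c "
from go import *;rel(.5866,-.1785,.040,97.1)"
```

```text
t 16.4 pos [ 0.5884 -0.1772  0.0504] yaw 97.11 tilt mrad [ 0.07 -0.1 ] shift mm [ 1.98 -1.11 10.39] units 0.001 F [ 1.59 -2.89 -1.08] T [-0.51 -0.18 -0.01] open 0.4076 ff 49.99919950962067 q [ 0.19  0.58  0.04  1.78 -0.03  0.78  1.93]
```

send_rows(rows=[[[0, 0, 0], [-0.3, -0.7, 1], 1], [[0, 0, 0], [0, 0, 1.5], 1], [[0, 0, 0], [0, 0, 1.5], 1], [[0, 0, 0], [0, 0, 1.5], 1], [[0, 0, 0], [0, 0, 0], 1]])

```text
clock: 16.9
ee_pos: [0.5885, -0.1775, 0.0448]
tcp_rot: [-0.0, -0.062, 0.998, 0.0]
wrist_force: [-0.5, -0.2, -0.1]
opening: 0.41
finger_force: 50.0
```

```bash
python3 -c "
from go import *;rel(.5866,-.1785,.039,97.1)"
```

```text
t 16.9 pos [ 0.5885 -0.1775  0.0448] yaw 97.11 tilt mrad [-0.56  0.31] shift mm [ 2.05 -0.75  5.78] units 0.002 F [-0.51 -0.16 -0.07] T [ 0.   -0.03 -0.04] open 0.4096 ff 49.99947667121887 q [ 0.19  0.59  0.04  1.78 -0.03  0.77  1.93]
```

Free and centred; it drops in with no force. Continue down.

send_rows(rows=[[[0, 0, 0], [0, 0, 1.5], 1], [[0, 0, 0], [0, 0, 1.5], 1], [[0, 0, 0], [0, 0, 1.5], 1], [[0, 0, 0], [0, 0, 1], 1], [[0, 0, 0], [0, 0, 1], 1], [[0, 0, 0], [0, 0, 0], 1]])

```text
clock: 17.5
ee_pos: [0.5887, -0.1778, 0.0386]
tcp_rot: [-0.0, -0.062, 0.998, 0.0]
wrist_force: [0.1, -0.9, -2.0]
opening: 0.407
finger_force: 50.0
```

```bash
python3 -c "
from go import *;rel(.5866,-.1785,.039,97.1)"
```

```text
t 17.5 pos [ 0.5887 -0.1778  0.0386] yaw 97.1 tilt mrad [-0.07  0.05] shift mm [ 2.21 -0.48 -0.39] units 0.0 F [ 0.11 -0.94 -1.96] T [ 0.05 -0.03 -0.02] open 0.4067 ff 49.99942481517792 q [ 0.19  0.6   0.04  1.78 -0.03  0.76  1.93]
```

send_rows(rows=[[[0, 0, 0], [0, 0, 1], 1], [[0, 0, 0], [0, 0, 1], 1], [[0, 0, 0], [0, 0, 0.5], 1], [[0, 0, 0], [0, 0, 0], 1]])

```text
clock: 17.9
ee_pos: [0.5889, -0.1777, 0.0383]
tcp_rot: [0.0, -0.062, 0.998, 0.0]
wrist_force: [-6.8, 2.1, 19.2]
opening: 0.407
finger_force: 50.0
```

```bash
python3 -c "
from go import *;rel(.5866,-.1785,.039,97.1)"
```

```text
t 17.9 pos [ 0.5889 -0.1777  0.0383] yaw 97.1 tilt mrad [0.67 0.08] shift mm [ 2.33 -0.47 -0.69] units -0.001 F [-6.76  2.07 19.25] T [0.56 1.51 0.02] open 0.4066 ff 50.00482678413391 q [ 0.19  0.6   0.04  1.78 -0.03  0.76  1.93]
```

send_rows(rows=[[[0, 0, 0], [0, 0, -1.5], 1], [[0, 0, 0], [0, 0, -0.7], 1], [[0, 0, 0], [0, 0, 0], -0.2], [[0, 0, 0], [0, 0, 0], -1], [[0, 0, 0], [0, 0, 0], -1], [[0, 0, 0], [0, 0, 0], -1], [[0, 0, 0], [0, 0, 0], -1], [[0, 0, 0], [0, 0, 0], -1], [[0, 0, 0], [0, 0, -10], -1], [[0, 0, 0], [0, 0, -25], -1], [[0, 0, 0], [0, 0, -40], -1], [[0, 0, 0], [0, 0, -45], -1]])

```text
clock: 19.1
ee_pos: [0.5879, -0.1775, 0.1594]
tcp_rot: [-0.001, -0.062, 0.998, 0.0]
wrist_force: [1.2, -0.5, -0.0]
opening: 0.997
finger_force: 0.0
```

send_rows(rows=[[[0, 0, 0], [0, 10, -35], -1], [[0, 0, 0], [0, 30, -15], -1], [[0, 0, 0], [0, 40, 0], -1], [[0, 0, 0], [0, 45, 0], -1], [[0, 0, 0], [0, 45, 0], -1], [[0, 0, 0], [0, 45, 0], -1], [[0, 0, 0], [0, 30, 0], -1], [[0, 0, 0], [0, 15, 0], -1]])

```text
clock: 19.9
ee_pos: [0.556, 0.0837, 0.2093]
tcp_rot: [0.0, -0.064, 0.998, 0.001]
wrist_force: [1.1, -1.1, -0.6]
opening: 1.001
finger_force: 0.0
```

```bash
cat > look.py <<'E'
import sys
from fit import *
from go import rel
nm=sys.argv[1];I={}
for c in("top","scene"):
    I[c]=camera(c)[:,:,::-1].copy();cv2.imwrite(f"pics/{c}{nm}.png",I[c])
def soft(v,lo,hi): return np.clip((v-lo)/(hi-lo),0,1)
t=I["top"].astype(float);x,y,w,h=300,195,115,110;k=t[y:y+h,x:x+w]
bar=box(-.007,.007,-.08,.08,.111,.127)
print("bar top",*fit([("top",bar,soft(k[...,2]-1.5*k[...,1],0,80),np.array([x,y]))],[.493,-.188,.12]))
sq=lambda hs,z:np.array([[i,j,z] for i in(-hs,hs) for j in(-hs,hs)])
for c in("top","scene"):
    P=proj(c,[.588,-.177,.068]);x,y=np.int32(P)-[8,8];k=I[c][y:y+18,x:x+18].astype(float).min(2);m=soft(k,60,110 if c=="scene" else 140)
    n,l,st,_=cv2.connectedComponentsWithStats((m>0).astype(np.uint8));i=1+np.argmax(st[1:,4]);m=m*(l==i)
    print(c,"patch px",m.sum(),k.max(),*fit([(c,sq(.011,.068),m,np.array([x,y]))],[.588,-.177,.12]))
g=lambda i:cv2.cvtColor(i,cv2.COLOR_BGR2GRAY).astype(np.float32)
for c,(x,y,w,h) in dict(top=(318,255,70,48),scene=(215,175,22,40)).items():
    W=np.eye(2,3,dtype=np.float32);cc,W=cv2.findTransformECC(g(cv2.imread(f"pics/{c}0.png")[y:y+h,x:x+w]),g(I[c][y:y+h,x:x+w]),W,cv2.MOTION_TRANSLATION,(3,200,1e-5),None,3);print(c,"moved px",round(cc,3),W[:,2])
rel(.4975,-.189,.2,7.1)
E
python3 look.py 4; python3 - <<'E'
import cv2,numpy as np
a=cv2.imread("pics/top4.png")[190:310,295:415];b=cv2.imread("pics/scene4.png")[150:270,205:345]
cv2.imwrite("pics/c4.png",np.hstack([cv2.resize(a,(370,370),interpolation=cv2.INTER_CUBIC),cv2.resize(b,(430,370),interpolation=cv2.INTER_CUBIC)]))
E
```

```text
bar top [ 0.49   -0.1876  0.1262] 40.53226317702326
top patch px 43.6875 180.0 [ 0.5832 -0.1773  0.1614] 4.015008109861592
scene patch px 67.97999999999999 146.0 [ 0.5871 -0.1774  0.1202] 2.876122260668973
top moved px 0.999 [-0.0159  0.0117]
scene moved px 0.999 [-0.0497  0.034 ]
t 20.0 pos [0.5564 0.0821 0.2089] yaw 97.29 tilt mrad [0.54 0.63] shift mm [  92.87 -261.47    8.69] units 18.038 F [ 0.7  -0.15  0.27] T [0.01 0.03 0.  ] open 0.9973 ff 0.0 q [-0.19  0.32 -0.05  1.77  0.02  1.06  1.45]
```

View pics/c4.png

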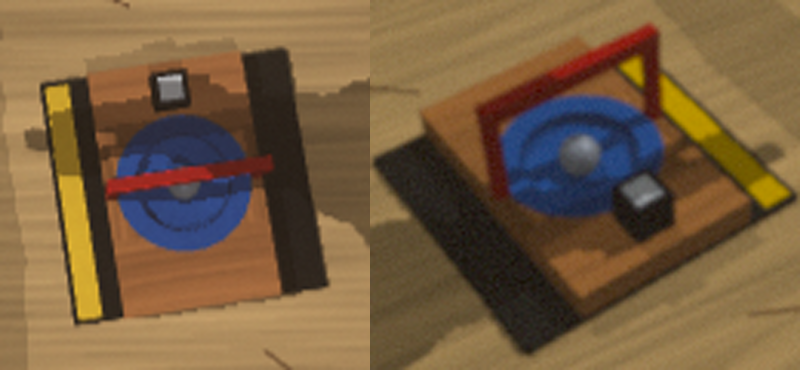

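```bash
python3 - <<'E'
from fit import *
np.set_printoptions(precision=4,suppress=True)
parts=[box(-.007,.007,-.08,.08,.111,.127),box(-.006,.006,-.08,-.068,.032,.111),box(-.006,.006,.068,.08,.032,.111)]
x,y,w,h=215,150,110,80
for nm in("scene0","scene4"):
    k=cv2.imread(f"pics/{nm}.png")[y:y+h,x:x+w].astype(float)
    m=np.clip((k[...,2]-1.7*k[...,1]+5)/35,0,1)
    o=np.array([x,y])
    f=lambda p:((np.max([render("scene",tf(p,P),o,m.shape) for P in parts],0)-m)**2).sum()
    p0=np.array([.493,-.188,.124]);r=minimize(f,p0,method="Nelder-Mead",options=dict(initial_simplex=[p0]+[p0+d for d in np.diag([.004,.004,.03])],xatol=1e-5,fatol=1e-3))
    print(nm,m.sum(),r.x,r.fun)
from go import rel
rel(.4955,-.189,.19,7.1)
E
```

```text
scene0 712.4200000000001 [ 0.493  -0.1895  0.1216] 103.16572143837926
scene4 686.2514285714286 [ 0.4929 -0.1892  0.1249] 122.40272324773045
t 20.0 pos [0.5564 0.0821 0.2089] yaw 97.29 tilt mrad [0.54 0.63] shift mm [  94.86 -261.23   18.68] units 18.038 F [ 0.7  -0.15  0.27] T [0.01 0.03 0.  ] open 0.9973 ff 0.0 q [-0.19  0.32 -0.05  1.77  0.02  1.06  1.45]
```

send_rows(rows=[[[0, 0, 0], [5, -14, 1], -1], [[0, 0, 0], [10, -28, 2], -1], [[0, 0, 0], [15, -42, 3], -1], [[0, 0, 0], [15, -42, 3], -1], [[0, 0, 0], [15, -42, 3], -1], [[0, 0, 0], [15, -40, 3], -1], [[0, 0, 0], [12, -32, 2], -1], [[0, 0, 0], [8, -21, 2], -1]])

```text
clock: 20.8
ee_pos: [0.4916, -0.1974, 0.1894]
tcp_rot: [-0.0, -0.058, 0.998, -0.001]
wrist_force: [-1.1, 1.1, 0.5]
opening: 0.998
finger_force: 0.0
```

send_rows(rows=[[[0, 0, 1], [0, 0, 0], -1], [[0, 0, 1], [0, 0, 0], -1], [[0, 0, 1], [0, 0, 0], -1], [[0, 0, 1], [0, 0, 0], -1], [[0, 0, 1], [0, 0, 0], -1], [[0, 0, 1], [0, 0, 0], -1], [[0, 0, 1], [0, 0, 0], -1], [[0, 0, 1], [0, 0, 0], -1], [[0, 0, 1], [0, 0, 0], -1], [[0, 0, 1], [0, 0, 0], -1], [[0, 0, 1], [0, 0, 0], -1], [[0, 0, 1], [0, 0, 0], -1]])

```text
clock: 22.0
ee_pos: [0.4928, -0.1943, 0.1894]
tcp_rot: [-0.0, 0.449, 0.893, -0.001]
wrist_force: [-0.2, -0.2, 0.5]
opening: 0.997
finger_force: 0.0
```

send_rows(rows=[[[0, 0, 1], [0, 0, 0], -1], [[0, 0, 1], [0, 0, 0], -1], [[0, 0, 1], [0, 0, 0], -1], [[0, 0, 1], [0, 0, 0], -1], [[0, 0, 1], [0, 0, 0], -1], [[0, 0, 1], [0, 0, 5], -1], [[0, 0, 0], [0, 0, 10], -1], [[0, 0, 0], [0, 0, 15], -1], [[0, 0, 0], [0, 0, 10], -1], [[0, 0, 0], [0, 0, 0], -1], [[0, 0, 0], [0, 0, 0], -1]])

```text
clock: 23.1
ee_pos: [0.4942, -0.1913, 0.1492]
tcp_rot: [-0.0, 0.662, 0.749, -0.0]
wrist_force: [0.1, -0.2, 0.2]
opening: 1.001
finger_force: 0.0
```

```bash
python3 -c "
from go import *;rel(.495,-.189,.1,7.1)"
```

```text
t 23.1 pos [ 0.4942 -0.1913  0.1492] yaw 7.09 tilt mrad [-0.64 -0.15] shift mm [ 2.2   1.14 49.24] units -0.003 F [ 0.09 -0.24  0.25] T [-0.04  0.06 -0.03] open 1.0012 ff 0.0 q [ 0.    0.34  0.35  1.93 -0.14  0.9   0.54]
```

send_rows(rows=[[[0, 0, 0], [2, 1, 8], -1], [[0, 0, 0], [0, 0, 13], -0.3], [[0, 0, 0], [0, 0, 13], 0], [[0, 0, 0], [0, 0, 9], 0.3], [[0, 0, 0], [0, 0, 6], 0.4], [[0, 0, 0], [0, 0, 0], 0.5], [[0, 0, 0], [0, 0, 0], 0.5], [[0, 0, 0], [0, 0, 0], 0.5], [[0, 0, 0], [0, 0, 0], 0.5]], newtons=3)

```text
clock: 24.0
ee_pos: [0.4957, -0.1885, 0.1008]
tcp_rot: [0.0, 0.662, 0.75, 0.0]
wrist_force: [-0.1, -0.1, -0.6]
opening: 0.311
finger_force: 0.0
```

```bash
python3 - <<'E'
from go import *
rel(.495,-.189,.1,7.1)
i=camera("scene");cv2.imwrite("pics/scene5.png",i[:,:,::-1]);j=camera("top");cv2.imwrite("pics/top5.png",j[:,:,::-1])
a=i[135:235,215:315,::-1];b=j[195:295,300:400,::-1]
cv2.imwrite("pics/c5.png",np.hstack([cv2.resize(a,(500,500),interpolation=cv2.INTER_CUBIC),cv2.resize(b,(300,500)[:1]+(500,),interpolation=cv2.INTER_CUBIC)]))
E
```

```text
t 24.0 pos [ 0.4957 -0.1885  0.1008] yaw 7.1 tilt mrad [ 0.87 -0.11] shift mm [-0.44 -0.75  0.79] units 0.001 F [-0.13 -0.12 -0.65] T [-0.04  0.03 -0.  ] open 0.3106 ff 0.0 q [ 0.02  0.4   0.33  1.97 -0.18  0.79  0.57]
```

View pics/c5.png

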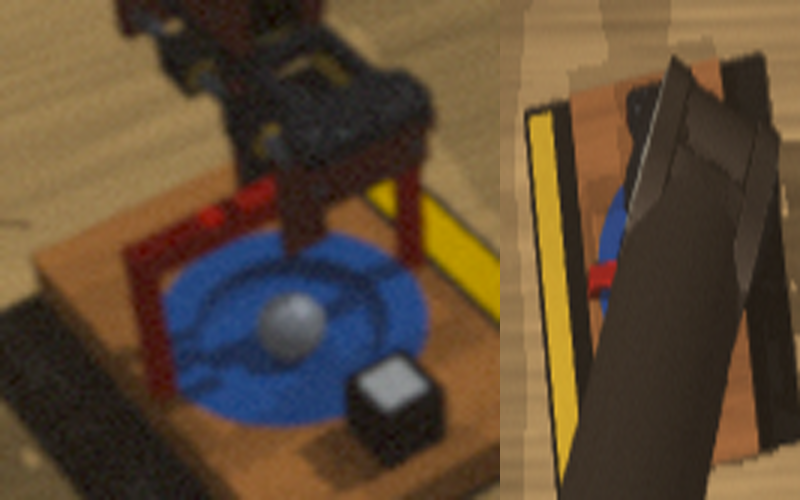

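send_rows(rows=[[[0, 0, 0], [0, 0, 0], 0.62], [[0, 0, 0], [0, 0, 0], 0.66], [[0, 0, 0], [0, 0, 0], 0.7], [[0, 0, 0], [0, 0, 0], 0.7]])

```text
clock: 24.5
ee_pos: [0.494, -0.1886, 0.1003]
tcp_rot: [-0.001, 0.662, 0.749, -0.001]
wrist_force: [-5.4, -0.4, 3.9]
opening: 0.159
finger_force: 3.0
```

send_rows(rows=[[[0, 0, 0], [0, 0, 0], 0.76], [[0, 0, 0], [0, 0, 0], 0.8], [[0, 0, 0], [0, 0, 0], 0.84], [[0, 0, 0], [0, 0, 0], 0.84], [[0, 0, 0], [0, 0, 0], 0.84]])

```text
clock: 25.0
ee_pos: [0.494, -0.1886, 0.1003]
tcp_rot: [-0.001, 0.662, 0.749, -0.001]
wrist_force: [-5.1, -0.9, 4.9]
opening: 0.158
finger_force: 3.0
```

```bash
python3 -c "
from go import *;rel(.495,-.189,.1,7.1)"
```

```text
t 25.0 pos [ 0.494  -0.1886  0.1003] yaw 7.07 tilt mrad [-2.31  0.43] shift mm [-0.56  0.97  0.25] units -0.005 F [-5.14 -0.94  4.92] T [-0.01  1.19  0.04] open 0.1577 ff 3.000145093537867 q [ 0.02  0.4   0.33  1.97 -0.18  0.8   0.57]
```

send_rows(rows=[[[0, 0, 0], [0, -0.7, 0], 1], [[0, 0, 0], [0, -0.7, 0], 1], [[0, 0, 0], [0, -0.6, 0], 1], [[0, 0, 0], [0, 0, 0], 1]], newtons=20)

```text
clock: 25.4
ee_pos: [0.494, -0.1885, 0.1003]
tcp_rot: [0.0, 0.662, 0.75, 0.0]
wrist_force: [1.5, -0.3, -4.1]
opening: 0.161
finger_force: 20.0
```

send_rows(rows=[[[0, 0, 0], [0, 0, 0], 1], [[0, 0, 0], [0, 0, 0], 1]], newtons=55)

```text
clock: 25.6
ee_pos: [0.4938, -0.1885, 0.1003]
tcp_rot: [0.0, 0.662, 0.75, 0.0]
wrist_force: [2.1, -0.1, -3.9]
opening: 0.155
finger_force: 55.0
```

```bash
python3 -c "
from go import *;rel(.495,-.189,.1,7.1)"
```

```text
t 25.6 pos [ 0.4938 -0.1885  0.1003] yaw 7.12 tilt mrad [ 0.45 -0.03] shift mm [-0.65  1.18  0.27] units 0.003 F [ 2.13 -0.07 -3.9 ] T [-0.13 -0.23  0.06] open 0.155 ff 54.99776780605316 q [ 0.02  0.4   0.33  1.97 -0.18  0.79  0.57]
```

send_rows(rows=[[[0, 0, 0], [0, 0, -0.5], 1], [[0, 0, 0], [0, 0, -0.5], 1], [[0, 0, 0], [0, 0, -1], 1], [[0, 0, 0], [0, 0, -1], 1], [[0, 0, 0], [0, 0, -1], 1], [[0, 0, 0], [0, 0, -1], 1], [[0, 0, 0], [0, 0, -0.5], 1], [[0, 0, 0], [0, 0, -0.5], 1], [[0, 0, 0], [0, 0, 0], 1]])

```text
clock: 26.5
ee_pos: [0.4934, -0.1886, 0.1064]
tcp_rot: [-0.0, 0.662, 0.75, 0.0]
wrist_force: [0.1, 0.5, -7.1]
opening: 0.159
finger_force: 55.0
```

```bash
python3 -c "
from go import *;rel(.495,-.189,.1,7.1)
i=camera('scene');print(recognise('scene','ball')[:1],spot_point('scene','tray_grip')[:1])
cv2.imwrite('pics/scene6.png',i[:,:,::-1])"
```

```text
t 26.5 pos [ 0.4934 -0.1886  0.1064] yaw 7.11 tilt mrad [0.04 0.06] shift mm [-0.6   1.54  6.38] units 0.001 F [ 0.05  0.52 -7.08] T [-0.01  0.08 -0.  ] open 0.1588 ff 54.99727964401245 q [ 0.01  0.39  0.33  1.97 -0.17  0.8   0.56]
[{'centre': [272.8, 197.9], 'confidence': 0.54}] [{'centre': [270.0, 167.9], 'confidence': 0.74}]
```

send_rows(rows=[[[0, 0, 0], [0, 0, -1], 1], [[0, 0, 0], [0, 0, -2], 1], [[0, 0, 0], [0, 0, -4], 1], [[0, 0, 0], [0, 0, -6], 1], [[0, 0, 0], [0, 0, -8], 1], [[0, 0, 0], [0, 0, -9], 1], [[0, 0, 0], [0, 0, -9], 1], [[0, 0, 0], [0, 0, -9], 1], [[0, 0, 0], [0, 0, -9], 1], [[0, 0, 0], [0, 0, -9], 1], [[0, 0, 0], [0, 0, -8], 1], [[0, 0, 0], [0, 0, -7], 1]])

```text
clock: 27.85
ee_pos: [0.4934, -0.1886, 0.1881]
tcp_rot: [0.0, 0.662, 0.75, 0.0]
wrist_force: [0.5, -0.5, -6.6]
opening: 0.158
finger_force: 55.0
```

send_rows(rows=[[[0, 0, 0], [0, 0, -5], 1], [[0, 0, 0], [0, 0, -4], 1], [[0, 0, 0], [0, 0, -2], 1], [[0, 0, 0], [0, 0, -1], 1], [[0, 0, 0], [0, 0, 0], 1], [[0, 0, 0], [0, 0, 0], 1]])

```text
clock: 28.45
ee_pos: [0.4932, -0.1886, 0.1991]
tcp_rot: [-0.0, 0.662, 0.75, -0.0]
wrist_force: [0.6, -0.6, -6.7]
opening: 0.154
finger_force: 55.0
```

```bash
python3 -c "
from go import *;rel(.486,-.186,.2,97.1)
i=camera('scene')
cv2.imwrite('pics/scene7.png',i[:,:,::-1])
j=camera('top');cv2.imwrite('pics/top7.png',j[:,:,::-1])
cv2.imwrite('pics/c7.png',np.hstack([cv2.resize(i[100:230,205:345,::-1],(450,418)),cv2.resize(j[190:310,295:405,::-1],(350,418))]))"
```

```text
t 28.45 pos [ 0.4932 -0.1886  0.1991] yaw 7.1 tilt mrad [-0.49  0.1 ] shift mm [ 3.45 -6.83 -0.93] units -18.0 F [ 0.62 -0.62 -6.73] T [-0.07  0.14 -0.  ] open 0.1539 ff 54.99731361865997 q [-0.02  0.27  0.36  1.88 -0.11  1.01  0.51]
```

View pics/c7.png

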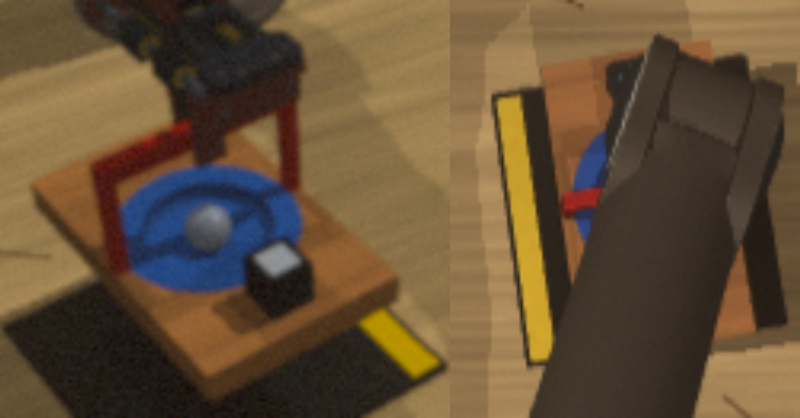

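send_rows(rows=[[[0, 0, -0.1], [0, 0, 0], 1], [[0, 0, -0.2], [0, 0, 0], 1], [[0, 0, -0.3], [0, 0, 0], 1], [[0, 0, -0.4], [0, 0, 0], 1], [[0, 0, -0.5], [0, 0, 0], 1], [[0, 0, -0.6], [0, 0, 0], 1], [[0, 0, -0.6], [0, 0, 0], 1], [[0, 0, -0.6], [0, 0, 0], 1], [[0, 0, -0.6], [0, 0, 0], 1], [[0, 0, -0.6], [0, 0, 0], 1], [[0, 0, -0.6], [0, 0, 0], 1], [[0, 0, -0.6], [0, 0, 0], 1]])

```text
clock: 29.75
ee_pos: [0.4933, -0.1887, 0.1993]
tcp_rot: [-0.0, 0.456, 0.89, -0.0]
wrist_force: [0.6, -0.3, -7.1]
opening: 0.155
finger_force: 55.0
```

send_rows(rows=[[[0, 0, -0.6], [0, 0, 0], 1], [[0, 0, -0.6], [0, 0, 0], 1], [[0, 0, -0.6], [0, 0, 0], 1], [[0, 0, -0.6], [0, 0, 0], 1], [[0, 0, -0.6], [0, 0, 0], 1], [[0, 0, -0.6], [0, 0, 0], 1], [[0, 0, -0.6], [0, 0, 0], 1], [[0, 0, -0.6], [0, 0, 0], 1], [[0, 0, -0.6], [0, 0, 0], 1], [[0, 0, -0.6], [0, 0, 0], 1], [[0, 0, -0.6], [0, 0, 0], 1], [[0, 0, -0.6], [0, 0, 0], 1]])

```text
clock: 30.95
ee_pos: [0.4933, -0.1887, 0.1993]
tcp_rot: [-0.0, 0.158, 0.987, -0.0]
wrist_force: [0.1, -0.3, -6.9]
opening: 0.155
finger_force: 55.0
```

send_rows(rows=[[[0, 0, -0.6], [0, 0, 0], 1], [[0, 0, -0.6], [0, 0, 0], 1], [[0, 0, -0.6], [0, 0, 0], 1], [[0, 0, -0.6], [0, 0, 0], 1], [[0, 0, -0.6], [0, 0, 0], 1], [[0, 0, -0.6], [0, 0, 0], 1], [[0, 0, -0.5], [0, 0, 0], 1], [[0, 0, -0.4], [0, 0, 0], 1], [[0, 0, -0.3], [0, 0, 0], 1], [[0, 0, -0.2], [0, 0, 0], 1], [[0, 0, -0.1], [0, 0, 0], 1], [[0, 0, 0], [0, 0, 0], 1]])

```text
clock: 32.15
ee_pos: [0.4934, -0.1887, 0.1994]
tcp_rot: [0.0, -0.062, 0.998, 0.0]
wrist_force: [0.1, -0.7, -6.3]
opening: 0.157
finger_force: 55.0
```

send_rows(rows=[[[0, 0, 0], [0, 0, 0], 1], [[0, 0, 0], [0, 0, 0], 1], [[0, 0, 0], [0, 0, 0], 1], [[0, 0, 0], [0, 0, 0], 1], [[0, 0, 0], [0, 0, 0], 1], [[0, 0, 0], [0, 0, 0], 1], [[0, 0, 0], [0, 0, 0], 1], [[0, 0, 0], [0, 0, 0], 1], [[0, 0, 0], [0, 0, 0], 1], [[0, 0, 0], [0, 0, 0], 1]])

```text
clock: 33.15
ee_pos: [0.4934, -0.1887, 0.1993]
tcp_rot: [-0.0, -0.062, 0.998, 0.0]
wrist_force: [-0.1, 0.4, -6.8]
opening: 0.156
finger_force: 55.0
```

```bash
python3 -c "
from go import *;rel(.494,-.188,.2,97.1)
i=camera('scene')
cv2.imwrite('pics/scene8.png',i[:,:,::-1])
j=camera('top');cv2.imwrite('pics/top8.png',j[:,:,::-1])
cv2.imwrite('pics/c8.png',np.hstack([cv2.resize(i[100:230,205:345,::-1],(450,418)),cv2.resize(j[190:310,295:405,::-1],(350,418))]))"
```

```text
t 33.15 pos [ 0.4934 -0.1887  0.1993] yaw 97.1 tilt mrad [-0.    0.01] shift mm [-0.71  0.57 -0.67] units 0.0 F [-0.13  0.36 -6.8 ] T [-0.02 -0.01  0.02] open 0.1563 ff 54.9973726272583 q [ 0.2   0.27  0.09  1.86 -0.03  1.01  2.  ]
```

View pics/c8.png

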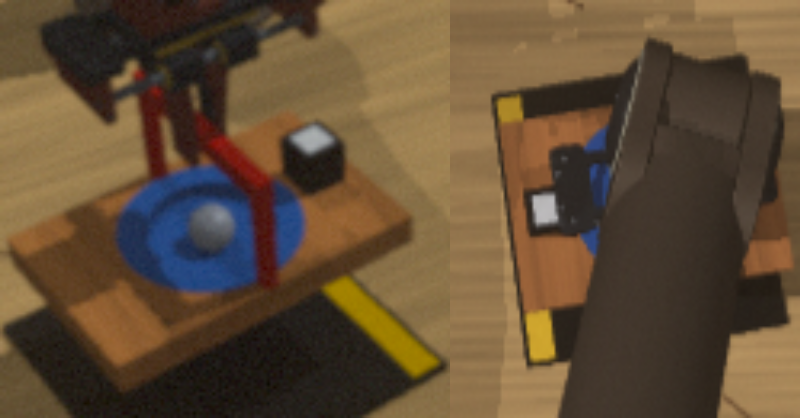

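The relay is seated and its end now points to the yellow edge. The ball is centred, and the tray is level and still.

```bash
python3 -c "
from workcell import *;print(finish_job())"
```

```text
the job is handed in; nothing more can be done
None
```

The job is handed in, with no verdict returned: the relay is home in the socket, and the tray is held still and level about 10 cm above the mat, a quarter turn anticlockwise, with the ball in the middle of its dish.

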